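Find the packed soap carton by weight and put it in the dispatch tray

TASK

One of the three identical closed soap cartons on the bench is packed with soap, the other two are empty. Lift them in turn to feel which is the heavy one and set it flat, gently and without dropping it, in the open wooden tray; set every empty carton that you lifted back down flat where it stood.

Things in the scene. Friction and masses are not known exactly. Their poses are not given: they have to be found in the camera images.
- carton_1_center (a point): one of three outwardly identical closed kraft cartons with a white paper sleeve round the middle, 110 mm long (its x) x 60 mm wide (its y) x 70 mm high, lying flat on the bench. This point is its centre, 35 mm above its underside; z up. A packed carton weighs 0.35 to 0.65 kg, an empty one 0.07 to 0.13 kg; which of the three is the packed one changes from run to run. Grasp it across the 60 mm width from above; its mass is centred to within a few mm
- carton_2_center (a point): one of three outwardly identical closed kraft cartons with a white paper sleeve round the middle, 110 mm long (its x) x 60 mm wide (its y) x 70 mm high, lying flat on the bench. This point is its centre, 35 mm above its underside; z up. A packed carton weighs 0.35 to 0.65 kg, an empty one 0.07 to 0.13 kg; which of the three is the packed one changes from run to run. Grasp it across the 60 mm width from above; its mass is centred to within a few mm
- carton_3_center (a point): one of three outwardly identical closed kraft cartons with a white paper sleeve round the middle, 110 mm long (its x) x 60 mm wide (its y) x 70 mm high, lying flat on the bench. This point is its centre, 35 mm above its underside; z up. A packed carton weighs 0.35 to 0.65 kg, an empty one 0.07 to 0.13 kg; which of the three is the packed one changes from run to run. Grasp it across the 60 mm width from above; its mass is centred to within a few mm
- tray_in (a point): centre of the inner floor of a fixed open wooden tray, which stands to the left or to the right of the cartons: 210 mm (its x) x 170 mm (its y) outside, walls 6 mm thick, rim 30 mm above the bench, floor 6 mm above the bench; z up. (On the other side lies a board of the same size, set with flower-shaped soaps up to 40 mm high. Other small goods on the bench are up to 90 mm high.)

How it is judged (in metres and radians):
At the end, for the whole second after the job is handed in: The heavy carton rests in the tray (over 2.5 N on it), centre within 85 mm of the tray's centre and under 43 mm above its floor; the two others stand on the bench, centre under 43 mm high, within 60 mm of where they started; all upright within 10 degrees and at rest (((contact force between carton_1 and tray above 2.5 N and horizontal distance between carton_1_center and tray_in below 0.085 m and z of carton_1_center in the frame of tray_in below 0.043 m and angle between each of carton_1_center, carton_2_center, carton_3_center's own z axis and vertical below 0.17 rad and linear speed of each of carton_1, carton_2, carton_3 below 0.02 m/s and distance of each of carton_2_center, carton_3_center from where it was at the start of the episode below 0.06 m and height (world z) of each of carton_2_center, carton_3_center below 0.043 m) or (contact force between carton_2 and tray above 2.5 N and horizontal distance between carton_2_center and tray_in below 0.085 m and z of carton_2_center in the frame of tray_in below 0.043 m and angle between each of carton_2_center, carton_1_center, carton_3_center's own z axis and vertical below 0.17 rad and linear speed of each of carton_2, carton_1, carton_3 below 0.02 m/s and distance of each of carton_1_center, carton_3_center from where it was at the start of the episode below 0.06 m and height (world z) of each of carton_1_center, carton_3_center below 0.043 m) or (contact force between carton_3 and tray above 2.5 N and horizontal distance between carton_3_center and tray_in below 0.085 m and z of carton_3_center in the frame of tray_in below 0.043 m and angle between each of carton_3_center, carton_1_center, carton_2_center's own z axis and vertical below 0.17 rad and linear speed of each of carton_3, carton_1, carton_2 below 0.02 m/s and distance of each of carton_1_center, carton_2_center from where it was at the start of the episode below 0.06 m and height (world z) of each of carton_1_center, carton_2_center below 0.043 m))); the robot touches nothing.
It fails at once if a carton is dropped: it moves faster than 0.8 m/s (a fall of some 30 mm) while the fingers do not touch it ((linear speed of carton_1 above 0.8 m/s and contact force between carton_1 and the fingers below 0.05 N) or (linear speed of carton_2 above 0.8 m/s and contact force between carton_2 and the fingers below 0.05 N) or (linear speed of carton_3 above 0.8 m/s and contact force between carton_3 and the fingers below 0.05 N)).
It also fails if it takes over 59 s, if anything falls off the work surface, if the arm or the gripper's body presses on something with over 40 N, if the wrist force passes 120 N, or if a joint passes its speed limit or range.

ROBOT

A 6-joint arm with a two-finger parallel gripper is mounted at the origin on the work surface. World frame = base frame: x ahead of the robot, y to its left, z up, the work surface at z = 0. Lengths are in mm, angles in rad, forces in N, time in s.
With the tool pointing down it reaches from about 300 to 775 mm from the base axis. Payload 14.6 kg.
Tool frame: the origin (TCP) lies between the finger pads; the fingertips stand 25 mm ahead of it and the grasp point (between the pads) lies 6 mm ahead of it; z points along the fingers, x is the direction in which the jaws open and shut, and the axes are right-handed (so a half turn about z gives the same grasp; the last joint's range is limited). The gripper opens to 94 mm and grips with 3 to 60 N. Pads are 16 mm wide; open, the fingers measure 119 mm over their backs; the gripper's body (75 mm by 177 mm) begins 78 mm behind the grasp point.
Start: joints at [-1.352, 0.3, 1.521, -0, 1.321, -0.067], TCP at [155.052, -527.682, 230.446] pointing down, gripper open.
Joint ranges: [-3.03, 3.03], [-0.79, 2.21], [0.23, 2.52], [-1.04, 4.18], [0, 3.07], [-2.55, 2.55]. Speed limits (rad/s): [2.22, 2.22, 2.57, 3.14, 3.14, 3.14].

INTERFACE

Orientations are given as a unit quaternion [x, y, z, w].
In Python, from rig import * gives the robot as it stands.
- The arm moves only by the tool carry_out, never from a script. Its argument "motion" is a list of rows, each an object with "jaw": the closure, from 0 (fully open) to 1 (shut); "travel": the shift along the world's x, y, z in cm, a list of three; "dr": the turn, a rotation vector about the world's x, y, z in rad, a list of three. A call has 1 to 5 rows; each row shifts and turns the pose as measured when the row begins; what a row does not reach is not made up. A row lasts 1/10 s, in which the tool goes at most 50 mm and 8.59 degrees, less where a joint would pass 70% of its speed; a pose out of reach is approached as far as the arm can. A call with a gripper value outside its range is refused whole. The fingers move at their own pace and stop on an object; "squeeze" is the grip in N (left out, the last holds). Time passes only in rows, so rows that do not move let the fingers close. It gives the time, the measured TCP pose, the force and the opening at its end, in the units of the state.
- state(): the state, without advancing time (a new reading comes with each control period).
- camera(name): name is "scene" or "side" or "wrist"; returns a dict with "frame" (480x640x3 uint8, red, green, blue), "K" (3x3 intrinsics, pixels), "extrinsics" (4x4, takes a point from world to camera coordinates). Camera axes: x right, y up, looking along -z (the intrinsics and any distortion apply to the point x, -y, -z); pixel columns grow to the right and rows downward; lengths in mm; the calibration is good to about 2 mm. A picture is of the moment at which its call begins. There is no depth.
- finish_job(): hands the job in, once; it reports no verdict.
The state is a dict: "clock": time; "q": joint angles; "joint_velocities": joint speeds; "effort": joint torques, N m; "eef_pos": TCP position; "eef_rot": TCP orientation; "wrist_force": force on the tool from outside, world axes, zero at the start; "ft_torque": the same for the moment, N m; "grip_width": opening from 0.0 (shut) to 1.0 (fully open).
Only numpy, scipy, OpenCV 4.12 (cv2) and the standard library are available. Lean on these libraries where they do the work, as an engineer would, in place of code of your own. Each camera call takes 0.05 s, during which the arm holds its last target. There are 200 camera calls.

## Working session

There is one attempt and no reset: what is moved stays moved. The work goes in short steps, Python scripts to look and compute and a tool call to move; the robot and the scene stay as the last step left them, time stands still between calls to the robot, and variables do not carry over. Pictures are saved under pics/ and viewed, about 8 in all and at most 12, crops included, and the job is handed in when it is done.

Besides the shell and the picture viewer there is one more tool, called after "Call:" as name(argument=value, ...) on one line, values as JSON. carry_out: Moves the arm, as the interface text tells. Its arguments: {"type":"object","properties":{"motion":{"type":"array"},"squeeze":{"type":"number"}},"required":["motion"]}

```bash
mkdir -p pics; ls
python3 - <<'E'
from rig import *
import cv2,numpy as np,pickle
d={}
for n in("scene","side","wrist"):
    c=camera(n);d[n]=c
    print(n,np.round(c["K"],1).tolist(),np.round(c["extrinsics"],3).tolist(),[k for k in c])
    cv2.imwrite(f"pics/{n}0.png",c["frame"][:,:,::-1])
pickle.dump(d,open("cam0.pkl","wb"))
print(state())
E
```

```text
pics
scene [[477.1, 0.0, 310.9], [0.0, 477.1, 235.2], [0.0, 0.0, 1.0]] [[-0.028, 0.999, 0.018, 1.394], [-0.651, -0.032, 0.758, 307.869], [0.758, 0.009, 0.652, -1496.345], [0.0, 0.0, 0.0, 1.0]] ['frame', 'K', 'extrinsics']
side [[557.4, 0.0, 316.1], [0.0, 557.4, 239.6], [0.0, 0.0, 1.0]] [[-0.85, -0.527, -0.002, 464.802], [0.268, -0.434, 0.86, -177.325], [-0.454, 0.73, 0.51, -1059.605], [0.0, 0.0, 0.0, 1.0]] ['frame', 'K', 'extrinsics']
wrist [[359.3, 0.0, 319.5], [0.0, 359.3, 242.3], [0.0, 0.0, 1.0]] [[0.281, -0.96, -0.001, -549.157], [0.919, 0.269, -0.288, 29.718], [0.277, 0.08, 0.958, -393.102], [0.0, 0.0, 0.0, 1.0]] ['frame', 'K', 'extrinsics']
{'clock': 0.15, 'q': array([-1.35160217e+00,  3.00327315e-01,  1.52140926e+00, -1.52840656e-06,
        1.32071030e+00, -6.65959446e-02]), 'joint_velocities': array([-0.00126024, -0.00127109, -0.00067545,  0.00118632,  0.00039738,
        0.0008929 ]), 'effort': array([ 6.67462136e-04, -5.31961405e+01, -3.52820170e+01,  7.08500203e-02,
        2.36642902e-02, -7.81910830e-05]), 'eef_pos': array([ 155.01548711, -527.52547741,  230.03788319]), 'eef_rot': array([ 8.00598441e-01, -5.99201097e-01, -3.24637743e-04, -2.77551785e-04]), 'wrist_force': array([-0.40882646, -0.73589893, -1.05057408]), 'ft_torque': array([ 0.08575305, -0.02495662,  0.02681294]), 'grip_width': 0.9997006954838416}
```

View pics/scene0.png

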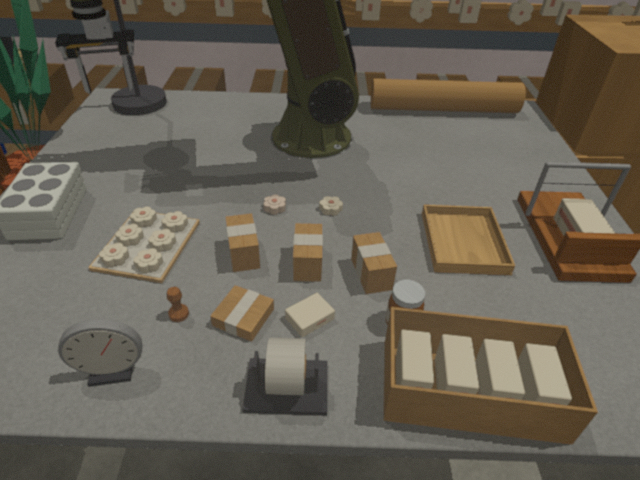

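View pics/side0.png

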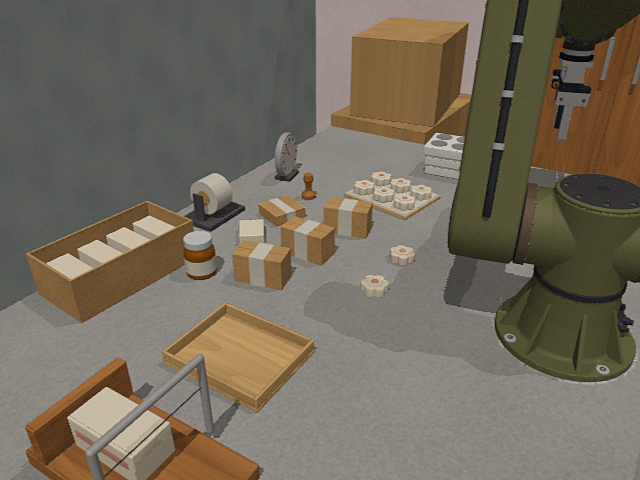

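The scene view shows three upright cartons at about (243,240), (308,250) and (373,262), with the tray to the right (+y) at (466,238). The flat box at (243,312) is a decoy. Next I'll segment the cartons and measure them.

```bash
cat > h.py <<'E'
import numpy as np,cv2,pickle
def ray(c,uv,z):
    K,E=np.array(c["K"]),np.array(c["extrinsics"]);R,t=E[:3,:3],E[:3,3]
    d=np.linalg.inv(K)@np.array([uv[0],uv[1],1.]);d=R.T@(d*[1,-1,-1]);o=-R.T@t
    return o+d*(z-o[2])/d[2]
def proj(c,p):
    K,E=np.array(c["K"]),np.array(c["extrinsics"]);q=E[:3,:3]@np.array(p,float)+E[:3,3];q=q*[1,-1,-1];q=K@q
    return q[:2]/q[2]
E
python3 - <<'E'
from h import *
d=pickle.load(open("cam0.pkl","rb"))
c=d["scene"];f=c["frame"]
for u in [(240,222),(242,232),(243,245),(245,262),(308,232),(308,248),(308,270),(350,250),(208,250),(466,238)]:
    print(u,f[u[1],u[0]],cv2.cvtColor(f,cv2.COLOR_RGB2HSV)[u[1],u[0]])
cv2.imwrite("pics/crop.png",cv2.resize(f[185:300,205:405,::-1],None,fx=4,fy=4,interpolation=cv2.INTER_CUBIC))
E
```

```text
(240, 222) [148 117  76] [ 17 124 148]
(242, 232) [165 161 147] [ 23  28 165]
(243, 245) [147 114  71] [ 17 132 147]
(245, 262) [93 76 52] [ 18 112  93]
(308, 232) [145 114  71] [ 17 130 145]
(308, 248) [151 119  78] [ 17 123 151]
(308, 270) [90 71 47] [ 17 122  90]
(350, 250) [124 122 117] [ 21  14 124]
(208, 250) [125 124 116] [ 27  18 125]
(466, 238) [161 132  84] [ 19 122 161]
```

View pics/crop.png

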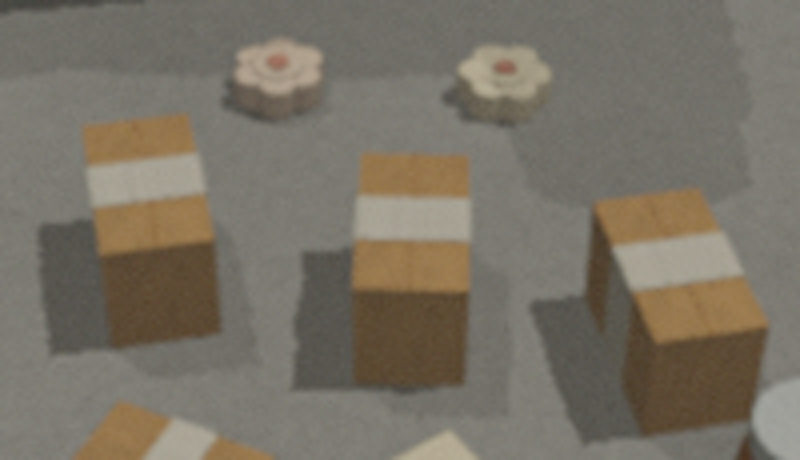

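The crop shows the three bright top faces clearly, the right carton being turned. The jar lid sits close to that carton's front right corner. Now I'll measure the tops on z=70 and the tray rim on z=30.

Run:
```python
from h import *
d=pickle.load(open("cam0.pkl","rb"))
c=d["scene"];f=cv2.GaussianBlur(c["frame"],(3,3),0);h=cv2.cvtColor(f,cv2.COLOR_RGB2HSV)
S,V=h[...,1],h[...,2]
m=(((V>125)&(S>80))|((V>141)&(S<50))).astype(np.uint8)
def rect(roi,z,name):
    x0,y0,x1,y1=roi;k=np.zeros_like(m);k[y0:y1,x0:x1]=m[y0:y1,x0:x1]
    k=cv2.morphologyEx(k,cv2.MORPH_CLOSE,np.ones((5,5)));k=cv2.morphologyEx(k,cv2.MORPH_OPEN,np.ones((5,5)))
    ct=max(cv2.findContours(k,0,1)[0],key=cv2.contourArea)[:,0]
    P=np.array([ray(c,u,z)[:2] for u in ct],np.float32);(cx,cy),wh,a=cv2.minAreaRect(P)
    b=cv2.boxPoints(((cx,cy),wh,a));e=max((b[1]-b[0],b[2]-b[1]),key=np.linalg.norm)
    print(name,np.round([cx,cy]),np.round(wh),"long axis deg",round(np.degrees(np.arctan2(e[1],e[0]))%180,1))
    return np.array([cx,cy])
C=[rect(r,70,n) for r,n in(((215,205,268,252),"c1"),((285,215,330,262),"c2"),((345,228,400,273),"c3"))]
# tray: rim outer outline
rect((415,195,518,280),30,"tray")
for n,u in dict(jar=(408,293)).items(): print(n,ray(c,u,90)[:2],ray(c,u,75)[:2])
for n,u in dict(toolholderL=(537,208),bigboxcorner=(392,312),stampTop=(176,292),soap=(310,314),flatbox=(243,312),holderpost=(540,170)).items(): print(n,ray(c,u,40)[:2])
for p in C: print("side proj top centre",proj(d["side"],[p[0],p[1],70]).round())
# side: sleeve-top check with side camera colors
```

```text
c1 [ 543. -140.] [109.  62.] long axis deg 12.5
c2 [569.   7.] [107.  61.] long axis deg 2.8
c3 [594. 147.] [110.  61.] long axis deg 13.8
tray [499. 358.] [142. 173.] long axis deg 179.0
jar [731.88894883 196.56305618] [717.99901835 200.58202307]
toolholderL [389.56385379 563.32860952]
bigboxcorner [736.01191176 173.07517652]
stampTop [ 703.14404954 -248.39935129]
soap [747.59899333  16.83444702]
flatbox [ 748.14137332 -110.15268469]
holderpost [215.77060797 628.95346712]
side proj top centre [347. 203.]
side proj top centre [306. 226.]
side proj top centre [261. 250.]
```

Run:
```python
from h import *
d=pickle.load(open("cam0.pkl","rb"));c=d["scene"]
for n,q in dict(c1=[(85,126),(190,115),(213,238),(99,252)],c2=[(362,155),(469,155),(468,290),(353,290)],c3=[(596,206),(697,188),(766,326),(660,343)]).items():
    P=np.array([ray(c,(u/4+205-.4,v/4+185-.4),70)[:2] for u,v in q]);
    e=P[2]+P[3]-P[0]-P[1];w=P[1]+P[2]-P[0]-P[3]
    print(n,P.mean(0).round(1),"L",np.linalg.norm(e)/2,"W",np.linalg.norm(w)/2,"yaw",np.degrees(np.arctan2(e[1],e[0])),np.degrees(np.arctan2(-w[0],w[1])))
a=cv2.resize(c["frame"][190:285,410:530],None,fx=4,fy=4,interpolation=2)
b=cv2.resize(d["side"]["frame"][295:415,155:325],None,fx=3,fy=3,interpolation=2)[:, :]
o=np.zeros((380+10+0,480+510//2,3),np.uint8)
b=cv2.resize(d["side"]["frame"][295:415,155:325],None,fx=1.8,fy=1.8,interpolation=2)
o=np.zeros((380,480+b.shape[1],3),np.uint8);o[:a.shape[0],:480]=a;o[:b.shape[0],480:]=b
cv2.imwrite("pics/tray.png",o[...,::-1])
```

```text
c1 [ 542.6 -139.6] L 107.14174949528038 W 59.39322830979313 yaw 13.249401321384054 13.007257857119384
c2 [568.2   6.6] L 109.39400951453963 W 59.23630234729553 yaw 0.4516707668067583 2.761320621444474
c3 [595.8 146.4] L 108.41036151947289 W 57.517262924543424 yaw 14.409968414034582 16.370577300688392
```

View pics/tray.png

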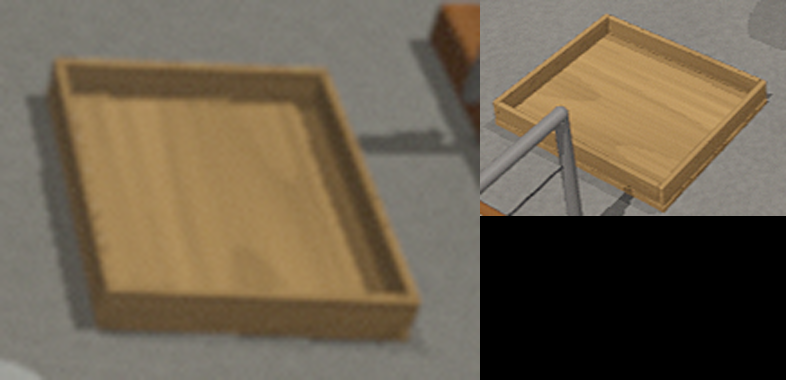

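The tray crop shows the outer rim corners in scene pixels at roughly (424,205), (492,207), (514,265) and (434,263). The side view shows all four corners as well.

Run:
```python
from h import *
d=pickle.load(open("cam0.pkl","rb"))
for n,q,s,o in(("scene",[(55,60),(327,70),(418,300),(98,293)],4,(410,190)),("side",[(128,17),(286,82),(180,185),(17,105)],1.8,(155,295))):
    P=np.array([ray(d[n],(u/s+o[0]-.4,v/s+o[1]-.4),30)[:2] for u,v in q]);print(n,P.round().tolist(),P.mean(0))
from rig import *
from scipy.spatial.transform import Rotation as R
s=state();r=R.from_quat(s["eef_rot"]).as_matrix();print(r.round(3))
x=r[:,0];print("jaw axis heading",np.degrees(np.arctan2(x[1],x[0])))
```

```text
scene [[377.0, 289.0], [378.0, 457.0], [583.0, 453.0], [586.0, 280.0]] [480.94116476 369.94750631]
side [[572.0, 294.0], [370.0, 294.0], [377.0, 458.0], [573.0, 459.0]] [473.19662076 376.24475555]
[[ 0.282 -0.959 -0.   ]
 [-0.959 -0.282  0.001]
 [-0.001 -0.    -1.   ]]
jaw axis heading -73.62541009775441
```

Call:
carry_out(motion=[{"jaw": 0, "travel": [3.5, 3.5, 0], "dr": [0, 0, -0.03]}, {"jaw": 0, "travel": [3.5, 3.5, 0], "dr": [0, 0, -0.03]}, {"jaw": 0, "travel": [3.5, 3.5, 0], "dr": [0, 0, 0]}, {"jaw": 0, "travel": [3.5, 3.5, 0], "dr": [0, 0, 0]}, {"jaw": 0, "travel": [3.5, 3.5, 0], "dr": [0, 0, 0]}])

```text
clock: 0.65
eef_pos: [329.1, -350.3, 228.3]
eef_rot: [0.779, -0.627, -0.001, -0.001]
wrist_force: [0.7, 0.5, -0.0]
grip_width: 0.998
```

Call:
carry_out(motion=[{"jaw": 0, "travel": [3.5, 3.5, 0], "dr": [0, 0, 0]}, {"jaw": 0, "travel": [3.5, 3.5, 0], "dr": [0, 0, 0]}, {"jaw": 0, "travel": [3.5, 3.5, 0], "dr": [0, 0, 0]}, {"jaw": 0, "travel": [3.5, 3.5, 0], "dr": [0, 0, 0]}, {"jaw": 0, "travel": [3.5, 3.5, 0], "dr": [0, 0, 0]}])

```text
clock: 1.15
eef_pos: [504.2, -171.6, 228.3]
eef_rot: [0.779, -0.628, -0.001, -0.001]
wrist_force: [0.2, -0.8, -0.1]
grip_width: 1.001
```

Call:
carry_out(motion=[{"jaw": 0, "travel": [2.8, 2.2, 0], "dr": [0, 0, 0]}, {"jaw": 0, "travel": [1.0, 1.0, 0], "dr": [0, 0, 0]}, {"jaw": 0, "travel": [0, 0, 0], "dr": [0, 0, 0]}])

```text
clock: 1.45
eef_pos: [545.7, -133.7, 227.1]
eef_rot: [0.78, -0.625, -0.002, -0.0]
wrist_force: [-0.6, 0.2, 0.2]
grip_width: 0.997
```

```bash
cat >> h.py <<'E'
def tops(c,guess,z=70,name=""):
    f=cv2.GaussianBlur(c["frame"],(3,3),0);h=cv2.cvtColor(f,cv2.COLOR_RGB2HSV);k=((h[...,1]>80)&(h[...,2]>110)).astype(np.uint8)
    return k
E
python3 - <<'E'
from rig import *
from h import *
c=camera("wrist");pickle.dump(c,open("w1.pkl","wb"))
s=state();print(s["eef_pos"],s["eef_rot"])
f=c["frame"].copy()
for n,(x,y,a) in dict(c1=(543,-140,13),c2=(568.5,6.8,1.6),c3=(595,146.7,15)).items():
    a=np.radians(a);e=np.array([np.cos(a),np.sin(a)]);w=np.array([-e[1],e[0]])
    P=[np.array([x,y])+i*55*e+j*30*w for i,j in((1,1),(1,-1),(-1,-1),(-1,1))]
    cv2.polylines(f,[np.array([proj(c,[*p,70]) for p in P]).round().astype(int)],True,(255,0,0),1)
cv2.imwrite("pics/w1.png",f[...,::-1])
E
```

```text
[ 545.07165506 -134.48252037  227.12056547] [ 7.80228551e-01 -6.25490358e-01 -2.24957502e-03 -3.99550290e-04]
```

View pics/w1.png

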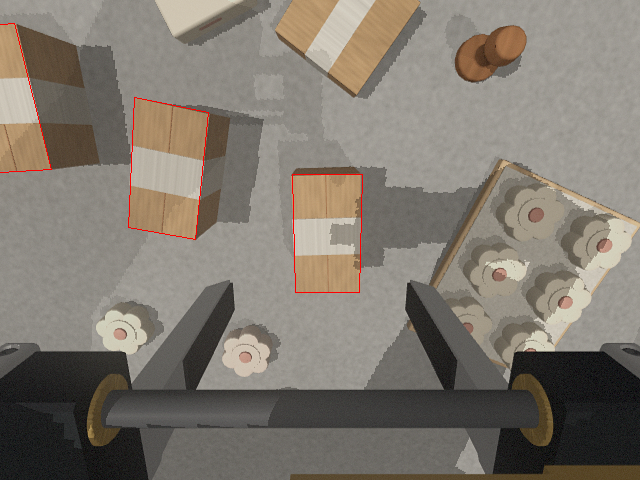

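The wrist view shows the predicted outlines on all three cartons matching the image within about 2 mm. Going down on carton 1.

Call:
carry_out(motion=[{"jaw": 0, "travel": [-0.2, -0.5, -4.5], "dr": [0, 0, 0]}, {"jaw": 0, "travel": [0, 0, -4.5], "dr": [0, 0, 0]}, {"jaw": 0, "travel": [0, 0, -4.0], "dr": [0, 0, 0]}, {"jaw": 0, "travel": [0, 0, -3.0], "dr": [0, 0, 0]}, {"jaw": 0, "travel": [0, 0, -1.5], "dr": [0, 0, 0]}])

```text
clock: 2.0
eef_pos: [538.3, -146.8, 50.3]
eef_rot: [0.778, -0.628, 0.001, -0.001]
wrist_force: [0.7, -0.4, 0.4]
grip_width: 1.0
```

Call:
carry_out(motion=[{"jaw": 0, "travel": [0, 0, 0], "dr": [0, 0, 0]}])

```text
clock: 2.1
eef_pos: [536.2, -147.9, 48.4]
eef_rot: [0.777, -0.629, -0.001, -0.0]
wrist_force: [-0.1, 0.2, -0.1]
grip_width: 0.999
```

Call:
carry_out(motion=[{"jaw": 0, "travel": [0.7, 0.8, -0.4], "dr": [0, 0, 0]}, {"jaw": 0.2, "travel": [0, 0, 0], "dr": [0, 0, 0]}, {"jaw": 0.5, "travel": [0, 0, 0], "dr": [0, 0, 0]}, {"jaw": 0.5, "travel": [0, 0, 0], "dr": [0, 0, 0]}, {"jaw": 0.5, "travel": [0, 0, 0], "dr": [0, 0, 0]}], squeeze=30)

```text
clock: 2.6
eef_pos: [544.4, -141.7, 48.5]
eef_rot: [0.777, -0.63, 0.002, -0.001]
wrist_force: [0.4, -1.2, 0.3]
grip_width: 0.701
```

Call:
carry_out(motion=[{"jaw": 0.5, "travel": [0, 0, 0], "dr": [0, 0, 0]}, {"jaw": 0.5, "travel": [0, 0, 0], "dr": [0, 0, 0]}, {"jaw": 0.5, "travel": [0, 0, 0], "dr": [0, 0, 0]}, {"jaw": 0.5, "travel": [0, 0, 0], "dr": [0, 0, 0]}])

```text
clock: 3.0
eef_pos: [544.4, -141.7, 49.0]
eef_rot: [0.777, -0.63, 0.002, -0.001]
wrist_force: [0.7, -0.3, -1.4]
grip_width: 0.639
```

Gripped at 60 mm. I'll lift it 3 cm and read the force.

Call:
carry_out(motion=[{"jaw": 0.5, "travel": [0, 0, 1.0], "dr": [0, 0, 0]}, {"jaw": 0.5, "travel": [0, 0, 1.5], "dr": [0, 0, 0]}, {"jaw": 0.5, "travel": [0, 0, 0.5], "dr": [0, 0, 0]}, {"jaw": 0.5, "travel": [0, 0, 0], "dr": [0, 0, 0]}, {"jaw": 0.5, "travel": [0, 0, 0], "dr": [0, 0, 0]}])

```text
clock: 3.5
eef_pos: [544.3, -141.7, 81.1]
eef_rot: [0.777, -0.63, 0.002, -0.001]
wrist_force: [-1.1, -0.3, -0.4]
grip_width: 0.642
```

Call:
carry_out(motion=[{"jaw": 0.5, "travel": [0, 0, 0], "dr": [0, 0, 0]}])

```text
clock: 3.6
eef_pos: [544.2, -141.6, 80.8]
eef_rot: [0.777, -0.63, 0.002, -0.001]
wrist_force: [-0.6, -1.4, -1.0]
grip_width: 0.638
```

Call:
carry_out(motion=[{"jaw": 0.5, "travel": [0, 0, 0], "dr": [0, 0, 0]}])

```text
clock: 3.7
eef_pos: [544.0, -141.6, 80.4]
eef_rot: [0.777, -0.63, 0.002, -0.001]
wrist_force: [0.3, -0.1, -0.9]
grip_width: 0.637
```

About −0.8 N on average, so carton 1 is empty. Setting it back down.

Call:
carry_out(motion=[{"jaw": 0.5, "travel": [0, 0, -1.0], "dr": [0, 0, 0]}, {"jaw": 0.5, "travel": [0, 0, -1.0], "dr": [0, 0, 0]}, {"jaw": 0.5, "travel": [0, 0, -0.5], "dr": [0, 0, 0]}, {"jaw": 0.5, "travel": [0, 0, -0.3], "dr": [0, 0, 0]}, {"jaw": 0.5, "travel": [0, 0, -0.1], "dr": [0, 0, 0]}])

```text
clock: 4.2
eef_pos: [543.5, -141.3, 48.5]
eef_rot: [0.777, -0.63, 0.001, -0.001]
wrist_force: [-14.3, 4.7, 32.6]
grip_width: 0.643
```

Call:
carry_out(motion=[{"jaw": 0.5, "travel": [0, 0, -0.1], "dr": [0, 0, 0]}])

```text
clock: 4.3
eef_pos: [543.4, -141.3, 48.5]
eef_rot: [0.777, -0.629, 0.001, -0.001]
wrist_force: [-10.7, 1.3, 19.8]
grip_width: 0.645
```

Call:
carry_out(motion=[{"jaw": 0.3, "travel": [0, 0, 0], "dr": [0, 0, 0]}, {"jaw": 0.2, "travel": [0, 0, 0], "dr": [0, 0, 0]}, {"jaw": 0, "travel": [0, 0, 0], "dr": [0, 0, 0]}, {"jaw": 0, "travel": [0, 0, 0], "dr": [0, 0, 0]}, {"jaw": 0, "travel": [0, 0, 0], "dr": [0, 0, 0]}])

```text
clock: 4.8
eef_pos: [543.8, -141.4, 48.5]
eef_rot: [0.777, -0.629, 0.001, -0.001]
wrist_force: [0.8, -0.1, 1.3]
grip_width: 0.99
```

Call:
carry_out(motion=[{"jaw": 0, "travel": [0, 0, 0], "dr": [0, 0, 0]}, {"jaw": 0, "travel": [0, 0, 0], "dr": [0, 0, 0]}, {"jaw": 0, "travel": [0, 0, 0], "dr": [0, 0, 0]}])

```text
clock: 5.1
eef_pos: [543.7, -141.3, 48.3]
eef_rot: [0.777, -0.629, 0.001, -0.001]
wrist_force: [0.4, -1.4, 0.1]
grip_width: 0.998
```

Call:
carry_out(motion=[{"jaw": 0, "travel": [0, 0, 3.0], "dr": [0, 0, 0]}, {"jaw": 0, "travel": [0, 0, 4.5], "dr": [0, 0, 0]}, {"jaw": 0, "travel": [0.5, 3.0, 3.0], "dr": [0, 0, -0.06]}, {"jaw": 0, "travel": [0.8, 4.5, 0], "dr": [0, 0, -0.06]}, {"jaw": 0, "travel": [0.8, 4.5, 0], "dr": [0, 0, -0.06]}])

```text
clock: 5.6
eef_pos: [563.6, -22.0, 157.1]
eef_rot: [0.713, -0.701, 0.0, -0.002]
wrist_force: [0.3, -0.7, -0.4]
grip_width: 1.0
```

Call:
carry_out(motion=[{"jaw": 0, "travel": [0.3, 2.3, 0], "dr": [0, 0, 0]}, {"jaw": 0, "travel": [0, 0, 0], "dr": [0, 0, 0]}])

```text
clock: 5.8
eef_pos: [567.2, 6.3, 158.0]
eef_rot: [0.714, -0.701, 0.001, -0.002]
wrist_force: [-0.2, -0.7, -0.1]
grip_width: 0.998
```

Call:
carry_out(motion=[{"jaw": 0, "travel": [0.1, 0, -4.0], "dr": [0, 0, 0]}, {"jaw": 0, "travel": [0, 0, -4.0], "dr": [0, 0, 0]}, {"jaw": 0, "travel": [0, 0, -2.0], "dr": [0, 0, 0]}, {"jaw": 0, "travel": [0, 0, -1.0], "dr": [0, 0, 0]}])

```text
clock: 6.2
eef_pos: [568.9, 4.4, 46.7]
eef_rot: [0.714, -0.7, 0.003, -0.004]
wrist_force: [-0.1, -0.6, 0.4]
grip_width: 1.002
```

Call:
carry_out(motion=[{"jaw": 0, "travel": [0, 0, 0], "dr": [0, 0, 0]}])

```text
clock: 6.3
eef_pos: [568.2, 3.7, 45.5]
eef_rot: [0.714, -0.7, 0.002, -0.003]
wrist_force: [0.5, 0.1, 0.7]
grip_width: 0.999
```

Call:
carry_out(motion=[{"jaw": 0.2, "travel": [0, 0.3, 0], "dr": [0, 0, 0]}, {"jaw": 0.5, "travel": [0, 0, 0], "dr": [0, 0, 0]}, {"jaw": 0.5, "travel": [0, 0, 0], "dr": [0, 0, 0]}, {"jaw": 0.5, "travel": [0, 0, 0], "dr": [0, 0, 0]}, {"jaw": 0.5, "travel": [0, 0, 0], "dr": [0, 0, 0]}])

```text
clock: 6.8
eef_pos: [570.1, 6.1, 49.7]
eef_rot: [0.714, -0.7, 0.004, -0.005]
wrist_force: [0.0, 0.2, -4.9]
grip_width: 0.639
```

Call:
carry_out(motion=[{"jaw": 0.5, "travel": [0, 0, 0], "dr": [0, 0, 0]}, {"jaw": 0.5, "travel": [0, 0, 0], "dr": [0, 0, 0]}, {"jaw": 0.5, "travel": [0, 0, 0], "dr": [0, 0, 0]}, {"jaw": 0.5, "travel": [0, 0, 0], "dr": [0, 0, 0]}])

```text
clock: 7.2
eef_pos: [570.0, 6.1, 49.6]
eef_rot: [0.714, -0.7, 0.004, -0.005]
wrist_force: [0.1, 0.0, -0.9]
grip_width: 0.637
```

Call:
carry_out(motion=[{"jaw": 0.5, "travel": [0, 0, 1.0], "dr": [0, 0, 0]}, {"jaw": 0.5, "travel": [0, 0, 1.5], "dr": [0, 0, 0]}, {"jaw": 0.5, "travel": [0, 0, 0.5], "dr": [0, 0, 0]}, {"jaw": 0.5, "travel": [0, 0, 0], "dr": [0, 0, 0]}, {"jaw": 0.5, "travel": [0, 0, 0], "dr": [0, 0, 0]}])

```text
clock: 7.7
eef_pos: [569.5, 6.1, 82.3]
eef_rot: [0.714, -0.7, 0.004, -0.005]
wrist_force: [0.4, 0.9, -5.8]
grip_width: 0.635
```

Call:
carry_out(motion=[{"jaw": 0.5, "travel": [0, 0, 0], "dr": [0, 0, 0]}])

```text
clock: 7.8
eef_pos: [569.4, 6.1, 82.2]
eef_rot: [0.714, -0.7, 0.004, -0.005]
wrist_force: [-0.2, 0.4, -5.6]
grip_width: 0.64
```

Call:
carry_out(motion=[{"jaw": 0.5, "travel": [0, 0, 0], "dr": [0, 0, 0]}])

```text
clock: 7.9
eef_pos: [569.2, 6.1, 81.9]
eef_rot: [0.714, -0.7, 0.003, -0.004]
wrist_force: [-0.6, 0.6, -5.0]
grip_width: 0.637
```

Carton 2 reads −5.5 N (about 0.55 kg), so it is the packed one. I'll raise it high and carry it across to the tray.

Call:
carry_out(motion=[{"jaw": 0.5, "travel": [0, 0, 1.5], "dr": [0, 0, 0]}, {"jaw": 0.5, "travel": [0, 0, 3], "dr": [0, 0, 0]}, {"jaw": 0.5, "travel": [0, 0, 3], "dr": [0, 0, 0]}, {"jaw": 0.5, "travel": [0, 0, 2], "dr": [0, 0, 0]}, {"jaw": 0.5, "travel": [-0.2, 1.0, 0.5], "dr": [0, 0, 0]}])

```text
clock: 8.4
eef_pos: [565.9, 15.8, 187.3]
eef_rot: [0.713, -0.701, 0.002, -0.003]
wrist_force: [-0.6, 0.7, -4.6]
grip_width: 0.636
```

Call:
carry_out(motion=[{"jaw": 0.5, "travel": [-0.5, 2.0, 0], "dr": [0, 0, 0]}, {"jaw": 0.5, "travel": [-0.8, 3.0, 0], "dr": [0, 0, 0]}, {"jaw": 0.5, "travel": [-0.9, 3.5, 0], "dr": [0, 0, 0]}, {"jaw": 0.5, "travel": [-0.9, 3.5, 0], "dr": [0, 0, 0]}, {"jaw": 0.5, "travel": [-0.9, 3.5, 0], "dr": [0, 0, 0]}])

```text
clock: 8.9
eef_pos: [523.0, 175.7, 187.7]
eef_rot: [0.712, -0.703, 0.003, -0.003]
wrist_force: [0.5, -0.3, -4.8]
grip_width: 0.636
```

Call:
carry_out(motion=[{"jaw": 0.5, "travel": [-0.9, 3.5, 0], "dr": [0, 0, 0]}, {"jaw": 0.5, "travel": [-0.9, 3.5, 0], "dr": [0, 0, 0]}, {"jaw": 0.5, "travel": [-0.9, 3.5, 0], "dr": [0, 0, 0]}, {"jaw": 0.5, "travel": [-0.8, 3.0, 0], "dr": [0, 0, 0]}, {"jaw": 0.5, "travel": [-0.5, 2.0, 0], "dr": [0, 0, 0]}])

```text
clock: 9.4
eef_pos: [476.2, 340.9, 185.8]
eef_rot: [0.713, -0.702, 0.002, -0.002]
wrist_force: [0.4, -0.6, -4.4]
grip_width: 0.634
```

Call:
carry_out(motion=[{"jaw": 0.5, "travel": [0, 2.0, 0], "dr": [0, 0, 0]}, {"jaw": 0.5, "travel": [0, 0.7, -1.0], "dr": [0, 0, 0]}, {"jaw": 0.5, "travel": [0, 0, -3.0], "dr": [0, 0, 0]}, {"jaw": 0.5, "travel": [0, 0, -3.0], "dr": [0, 0, 0]}, {"jaw": 0.5, "travel": [0, 0, -1.0], "dr": [0, 0, 0]}])

```text
clock: 9.9
eef_pos: [471.9, 372.3, 101.1]
eef_rot: [0.714, -0.7, 0.001, -0.001]
wrist_force: [-0.3, -0.1, -4.7]
grip_width: 0.64
```

Run:
```python
from rig import *
from h import *
s=state();print(s["eef_pos"],s["wrist_force"])
a=camera("side")["frame"];b=camera("scene")["frame"]
o=np.hstack([cv2.resize(a[230:430,120:380],(520,400)),cv2.resize(b[150:310,400:530],(280,345))[:345].copy() if 0 else cv2.copyMakeBorder(cv2.resize(b[150:310,400:530],(280,345)),0,55,0,0,0)])
cv2.imwrite("pics/place.png",o[...,::-1])
```

```text
[471.94548602 372.29425923 101.0994735 ] [-0.3238696  -0.07132613 -4.6814622 ]
```

View pics/place.png

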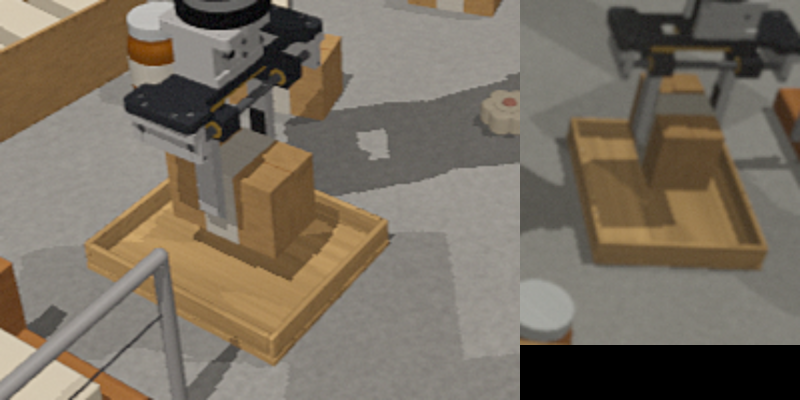

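Both views show the carton level and well inside the tray walls. I'll lower it gently until it touches.

Call:
carry_out(motion=[{"jaw": 0.5, "travel": [0.4, 0.1, -1.5], "dr": [0, 0, 0]}, {"jaw": 0.5, "travel": [0, 0, -1.5], "dr": [0, 0, 0]}, {"jaw": 0.5, "travel": [0, 0, -0.6], "dr": [0, 0, 0]}, {"jaw": 0.5, "travel": [0, 0, -0.2], "dr": [0, 0, 0]}, {"jaw": 0.5, "travel": [0, 0, 0], "dr": [0, 0, 0]}])

```text
clock: 10.5
eef_pos: [478.5, 373.8, 64.9]
eef_rot: [0.714, -0.7, 0.002, -0.004]
wrist_force: [-0.3, 0.3, -5.2]
grip_width: 0.633
```

Call:
carry_out(motion=[{"jaw": 0.5, "travel": [0, 0, -0.2], "dr": [0, 0, 0]}, {"jaw": 0.5, "travel": [0, 0, -0.1], "dr": [0, 0, 0]}])

```text
clock: 10.7
eef_pos: [478.9, 374.1, 62.6]
eef_rot: [0.714, -0.7, 0.002, -0.005]
wrist_force: [0.7, 1.3, -4.6]
grip_width: 0.638
```

Call:
carry_out(motion=[{"jaw": 0.5, "travel": [0, 0, -0.3], "dr": [0, 0, 0]}, {"jaw": 0.5, "travel": [0, 0, -0.2], "dr": [0, 0, 0]}, {"jaw": 0.5, "travel": [0, 0, 0], "dr": [0, 0, 0]}])

```text
clock: 11.0
eef_pos: [479.0, 374.3, 57.7]
eef_rot: [0.714, -0.7, 0.002, -0.005]
wrist_force: [-1.0, 0.5, -4.5]
grip_width: 0.635
```

Call:
carry_out(motion=[{"jaw": 0.5, "travel": [0, 0, -0.15], "dr": [0, 0, 0]}])

```text
clock: 11.1
eef_pos: [479.1, 374.3, 56.4]
eef_rot: [0.714, -0.7, 0.002, -0.005]
wrist_force: [-0.4, -0.3, -5.3]
grip_width: 0.641
```

Call:
carry_out(motion=[{"jaw": 0.5, "travel": [0, 0, -0.15], "dr": [0, 0, 0]}])

```text
clock: 11.2
eef_pos: [479.2, 374.5, 55.7]
eef_rot: [0.714, -0.7, 0.002, -0.005]
wrist_force: [-8.8, -4.6, 16.4]
grip_width: 0.636
```

Touching at +16 N, so I'll release and retreat.

Call:
carry_out(motion=[{"jaw": 0.3, "travel": [0, 0, 0], "dr": [0, 0, 0]}, {"jaw": 0.2, "travel": [0, 0, 0], "dr": [0, 0, 0]}, {"jaw": 0, "travel": [0, 0, 0], "dr": [0, 0, 0]}, {"jaw": 0, "travel": [0, 0, 0], "dr": [0, 0, 0]}, {"jaw": 0, "travel": [0, 0, 0], "dr": [0, 0, 0]}])

```text
clock: 11.7
eef_pos: [480.3, 375.2, 57.5]
eef_rot: [0.714, -0.7, 0.002, -0.007]
wrist_force: [-0.7, -0.0, 0.0]
grip_width: 0.985
```

Call:
carry_out(motion=[{"jaw": 0, "travel": [0, 0, 0], "dr": [0, 0, 0]}, {"jaw": 0, "travel": [0, 0, 0], "dr": [0, 0, 0]}, {"jaw": 0, "travel": [0, 0, 1.0], "dr": [0, 0, 0]}, {"jaw": 0, "travel": [0, 0, 3.0], "dr": [0, 0, 0]}, {"jaw": 0, "travel": [0, 0, 4.0], "dr": [0, 0, 0]}])

```text
clock: 12.2
eef_pos: [478.2, 373.6, 135.5]
eef_rot: [0.714, -0.7, 0.002, -0.003]
wrist_force: [0.0, 0.5, 0.8]
grip_width: 0.999
```

Call:
carry_out(motion=[{"jaw": 0, "travel": [0, 0, 4.0], "dr": [0, 0, 0]}, {"jaw": 0, "travel": [0, 0, 4.0], "dr": [0, 0, 0]}, {"jaw": 0, "travel": [0, 0, 3.0], "dr": [0, 0, 0]}, {"jaw": 0, "travel": [0, 0, 1.0], "dr": [0, 0, 0]}, {"jaw": 0, "travel": [0, 0, 0], "dr": [0, 0, 0]}])

```text
clock: 12.7
eef_pos: [478.2, 373.7, 268.8]
eef_rot: [0.714, -0.7, 0.003, -0.008]
wrist_force: [0.1, -0.9, -0.9]
grip_width: 0.997
```

Run:
```python
from rig import *
from h import *
c=camera("scene");f=c["frame"].copy()
for x,y,a,z in((543,-140,13,70),(595,146.7,15,70),(479,374,1,76)):
    a=np.radians(a);e=np.array([np.cos(a),np.sin(a)]);w=np.array([-e[1],e[0]])
    P=[np.array([x,y])+i*55*e+j*30*w for i,j in((1,1),(1,-1),(-1,-1),(-1,1))]
    cv2.polylines(f,[np.array([proj(c,[*p,z]) for p in P]).round().astype(int)],True,(255,0,0),1)
cv2.imwrite("pics/end.png",cv2.resize(f[150:310,210:530],(800,400),interpolation=2)[...,::-1]);print(state())
```

```text
{'clock': 12.75, 'q': array([ 6.03883440e-01,  3.96170155e-01,  1.30581038e+00, -2.03703022e-03,
        1.42476096e+00,  2.15548811e+00]), 'joint_velocities': array([-0.00137883,  0.02412787,  0.02700272, -0.00026506, -0.01380717,
        0.00032906]), 'effort': array([-3.31583794e-02, -5.97150993e+01, -3.66269946e+01, -3.32596467e-02,
        8.92366958e-02, -5.06216693e-04]), 'eef_pos': array([478.02782685, 373.63162691, 267.85117679]), 'eef_rot': array([ 0.71393789, -0.70016893,  0.00240085, -0.0070987 ]), 'wrist_force': array([-0.17343179,  1.12431258, -0.09931903]), 'ft_torque': array([ 0.01348232,  0.01445323, -0.00223037]), 'grip_width': 1.0030391803694718}
```

View pics/end.png

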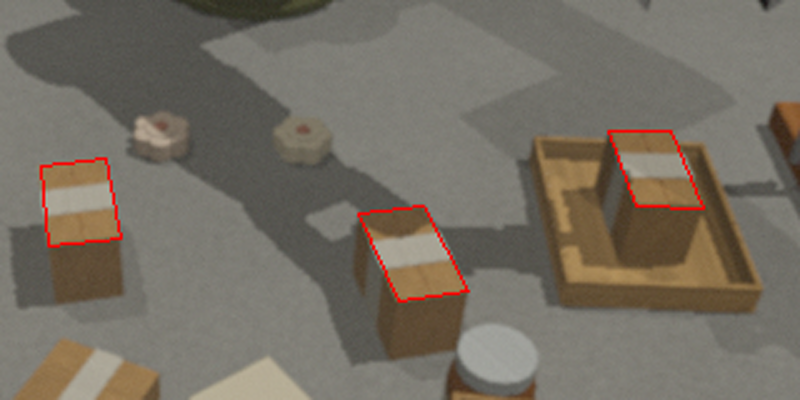

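Carton 2 stands flat in the tray and its outline matches the expected place. Cartons 1 and 3 match their starting outlines, and the gripper is clear.

```bash
python3 -c "
from rig import *
print(finish_job())"
```

```text
the job is handed in; nothing more can be done
None
```

I put the packed carton, carton 2, flat in the tray and handed the job in at about 12.8 s on the clock; no verdict was reported.

- **Carton 1:** it pulled about 0.8 N when lifted, so it is empty. I set it back where it stood.
- **Carton 2:** it pulled about 5.5 N (roughly 0.55 kg), so it is the packed one. I lowered it until it touched the tray floor, with about 16 N of contact force, then released it.
- **Carton 3:** I did not lift it, since the packed one had been found.

**Last checks:** the final scene view showed carton 2 upright in the tray, close to its centre. Cartons 1 and 3 matched their starting outlines, and the gripper was open about 27 cm above the bench, touching nothing.

**Disagreements:** the scene and side cameras put the tray centre 6–8 mm apart, so I used the average, well inside the 85 mm limit. Setting carton 1 down pressed it with about 33 N at the wrist, firmer than I intended.

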